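# Set and lock the delivery stop of a syringe pump

## Task

The syringe pump's pusher is parked where the delivery has to end: set the delivery stop to it. Loosen the brass thumbscrew of the stop collar on the syringe-nozzle side of the pusher, slide that collar along its rod until it bears lightly (a few newtons, at most 10 N) on the red rubber-tipped trip screw in the pusher's face, and keep it bearing there while you tighten the thumbscrew again, about as tight as it was. Let go with the collar locked and still touching the red tip, and leave the bottles and the flask standing where they are.

Things in the scene. Friction and masses are not known exactly. Their poses are not given: they have to be found in the camera images.
- pump: White bench-top syringe pump, 190 x 340 x 80 mm case with guide rods and a glass syringe on top, fixed to the bench. Origin: centre of its underside. Its x points to the back, y along the rods towards the syringe's nozzle, z up. Blue panel keys and screen on its -x side. Nothing on it is higher than 135 mm except the two thumbscrews (tops at 162 mm).
- guide_rod: Steel rod, 10 mm diameter, 302 mm long, along y, with a flat on top; fixed at x = +55 mm, z = 108 mm in the pump's frame. Origin: on its axis at mid length. It carries both stop collars; the screw's point presses on its flat. This is only the rod: to read where the collar is, use collar.
- collar: Delivery stop collar, dark steel, 32 mm diameter, 16 mm wide along the rod, keyed to it (slides along the pump's y only, drag about 1 N when free). Origin: on the rod's axis, mid width. It starts 24 to 147 mm from the red tip. An identical refill collar with its own brass screw sits behind the pusher (pump y = -135 mm), fixed: leave it.
- thumbscrew: Brass knurled head, 20 mm diameter, 18 mm high, standing upright over the collar on an 8 mm stem; origin: centre of the head, 45 mm above the rod's axis. Clockwise from above tightens. It starts 0.75 to 1.2 rad tighter than first touch, so 1.4 rad anticlockwise frees it and the same turn back restores its grip (about 28 N on the rod per rad). Turning takes 0.08 to 0.15 Nm; it runs free for 3 rad or more once loose.
- pusher: Blue pusher block, 150 x 24 x 42 mm, top at 126 mm, locked to its lead screw. Origin: on the stop rod's axis, mid thickness; its face to the collar is at +12 mm along y. From the face, 10.5 mm to the +x side of the rod, stands a trip screw with a red rubber tip, 9 mm diameter. Its end is 3 to 21 mm out of the face, set by hand and not measured: find it by feel. The rubber gives under 1 mm at 10 N.
- amber_bottle: Small amber glass reagent bottle, 42 mm diameter, 85 mm high, loose beside the pump. Origin: centre of its underside.
- white_bottle: Small white plastic jar, 46 mm diameter, 80 mm high, loose beside the pump. Origin: centre of its underside.
- flask: Stoppered glass volumetric flask, 50 mm diameter, 116 mm high, loose behind the pump. Origin: centre of its underside.

How it is judged (in metres and radians):
On the way, in this order (a step that is already met when the one before it is completed fails the run):
1. the thumbscrew is loosened: it no longer grips the rod (under 2 N) (contact force between thumbscrew and guide_rod below 2 N), for 0.2 s.
2. with the screw loose (grip under 12 N), the collar bears on the pusher's red tip with more than 1 N (contact force between collar and pusher above 1 N and contact force between thumbscrew and guide_rod below 12 N), for 0.2 s.
At the end, for the whole second after the job is handed in: The collar is at rest and still bears on the pusher's red tip (more than 0.4 N), and its thumbscrew grips the rod with more than 14 N (it starts with about 20 to 37 N) (contact force between thumbscrew and guide_rod above 14 N and contact force between collar and pusher above 0.4 N and linear speed of collar below 0.005 m/s); the robot touches nothing.
It fails at once if the collar pressed on the pusher with more than 10 N (contact force between collar and pusher above 10 N).
It fails at once if the thumbscrew overtightened (more than 75 N on the rod, about twice as tight as the tightest start) (contact force between thumbscrew and guide_rod above 75 N).
It fails at once if a bottle or the flask moved more than 20 mm (distance of any of amber_bottle, white_bottle, flask from where it was at the start of the episode above 0.02 m).
It fails at once if a bottle or the flask tipped over (angle between any of amber_bottle, white_bottle, flask's own z axis and vertical above 0.4 rad).
It also fails if it takes over 67 s, if anything falls off the work surface, if the arm or the gripper's body presses on something with over 40 N, if the wrist force passes 120 N, or if a joint passes its speed limit or range.

## Robot

A 7-joint arm with a two-finger parallel gripper is mounted at the origin on the work surface. World frame = base frame: x ahead of the robot, y to its left, z up, the work surface at z = 0. Lengths are in mm, angles in degrees, forces in N, time in s.
With the tool pointing down it reaches from about 400 to 925 mm from the base axis. Payload 5.6 kg.
Tool frame: the origin (TCP) lies midway between the tips of the shut fingers; the grasp point (between the pads) lies 19 mm behind it; z points along the fingers, y is the line along which they close (so a half turn about z gives the same grasp; the last joint's range is limited). The gripper opens to 85 mm and grips with 20 to 120 N. Pads are 22 mm wide; open, the fingers measure 114 mm over their backs; the gripper's body (76 mm by 85 mm) begins 54 mm behind the grasp point. The pads swing forward as they close: fully open they stand 13 mm farther back than shut.
Start: joints at [73.51, 26.786, -0.665, 91.828, 0.344, 61.387, -3.226], TCP at [157.493, -630.638, 231.29] pointing down, gripper open.
Joint ranges: [-144.91, 144.91], [-17.63, 115.5], [-89.93, 88.59], [15.96, 139.68], [-74.01, 254.01], [8.47, 105.57], [-167.45, 167.45]. Speed limits (degrees/s): [147.25, 147.25, 180, 180, 180, 180, 180].

## Interface

Orientations are given as [roll, pitch, yaw] about the fixed x, y, z axes, in that order (R = Rz(yaw) Ry(pitch) Rx(roll)).
In Python, from station import get_state, eyes, arm gives the robot as it stands.
- The arm moves only by the tool step_arm, never from a script. Its argument "motion" is a list of rows, each a list of 3 entries, a list of its own where there are three numbers: the opening, from 0 (shut) to 1 (fully open), then the shift along the world's x, y, z in mm, then the turn, a rotation vector about the world's x, y, z in rad. A call has 1 to 10 rows; each row is the pose to reach, as a shift and turn from the pose commanded when the call began; what a row does not reach only later rows make up. A row lasts 1/10 s, in which the tool goes at most 50 mm and 8.59 degrees, less where a joint would pass 70% of its speed; a pose out of reach is approached as far as the arm can. A call with a gripper value outside its range is refused whole. The fingers move at their own pace and stop on an object; "newtons" is the grip in N (left out, the last holds). Time passes only in rows, so rows that repeat a pose let the fingers close. It gives the time, the measured TCP pose, the force and the opening at its end, in the units of the state.
- get_state(): the state, without advancing time (a new reading comes with each control period).
- eyes.capture(name): name is "scene" or "top"; returns the picture (400x640x3 uint8, red, green, blue); there is no depth.
- eyes.calibration(name): a dict with "camera_matrix" (3x3 intrinsics, pixels), "pose" (4x4, takes a point from camera to world coordinates). Camera axes: x right, y down, z forward; pixel columns grow to the right and rows downward; lengths in mm; the calibration is good to about 2 mm. A picture is of the moment at which its call begins. calibration takes no time and is no camera call.
- arm.sign_off(): hands the job in, once; it reports no verdict.
The state is a dict: "time_s": time; "qpos": joint angles; "qvel": joint speeds; "tau": joint torques, N m; "tcp_pos": TCP position; "eef_rot": TCP orientation; "ft_force": force on the tool from outside, world axes, zero at the start; "ft_torque": the same for the moment, N m; "opening": finger opening in mm.
Only numpy, scipy, OpenCV 4.12 (cv2) and the standard library are available. Lean on these libraries where they do the work, as an engineer would, in place of code of your own. Each camera call takes 0.05 s, during which the arm holds its last target. There are 200 camera calls.

## Working session

There is one attempt and no reset: what is moved stays moved. The work goes in short steps, Python scripts to look and compute and a tool call to move; the robot and the scene stay as the last step left them, time stands still between calls to the robot, and variables do not carry over. Pictures are saved under pics/ and viewed, on a budget of 10 in all, crops included, one or two more only if the job needs it, and the job is handed in when it is done.

Besides the shell and the picture viewer there is one more tool, called as a command line: name --argument value ..., lists and objects as JSON in quotes. step_arm: Moves the arm, as the interface text tells. Its arguments: {"type":"object","properties":{"motion":{"type":"array","items":{"type":"array"}},"newtons":{"type":"number"}},"required":["motion"]}

```bash
mkdir -p pics; python3 - <<'E'
from station import get_state, eyes, arm
import cv2,numpy as np
print(get_state())
for n in("scene","top"):
    im=eyes.capture(n); cv2.imwrite(f"pics/{n}0.png",im[:,:,::-1]); c=eyes.calibration(n); print(n,np.round(c["camera_matrix"],1).tolist(),np.round(c["pose"],3).tolist())
E
```

```text
{'time_s': 0.0, 'qpos': array([73.51056179, 26.83797474, -0.66246046, 91.88238937,  0.34359081,
       61.38853328, -3.22637476]), 'qvel': array([ 0.05692869, -0.03044706, -0.05438278, -0.00608161, -0.05448168,
        0.05790622, -0.02975465]), 'tau': array([-3.27004018e-04, -5.32394350e+01,  2.08199228e-02, -2.51307070e+01,
        1.13269215e-02,  7.67325168e-03,  1.03196692e-05]), 'tcp_pos': array([ 157.29973168, -630.07836506,  230.30536254]), 'eef_rot': array([-1.79893369e+02,  8.26528423e-03,  1.40192777e+01]), 'ft_force': array([ 0.31682107,  0.54527762, -0.67784639]), 'ft_torque': array([ 0.03705038, -0.03801191,  0.00787374]), 'opening': 85.19102939546146}
scene [[503.1, 0.0, 321.0], [0.0, 503.1, 190.1], [0.0, 0.0, 1.0]] [[-0.848, 0.439, -0.297, 972.541], [0.53, 0.686, -0.498, 560.362], [-0.015, -0.58, -0.814, 1048.981], [0.0, 0.0, 0.0, 1.0]]
top [[426.4, 0.0, 316.0], [0.0, 426.4, 196.8], [0.0, 0.0, 1.0]] [[-0.02, -0.983, 0.184, 395.134], [-1.0, 0.022, 0.006, -22.551], [-0.01, -0.184, -0.983, 1243.794], [0.0, 0.0, 0.0, 1.0]]
```

View pics/scene0.png

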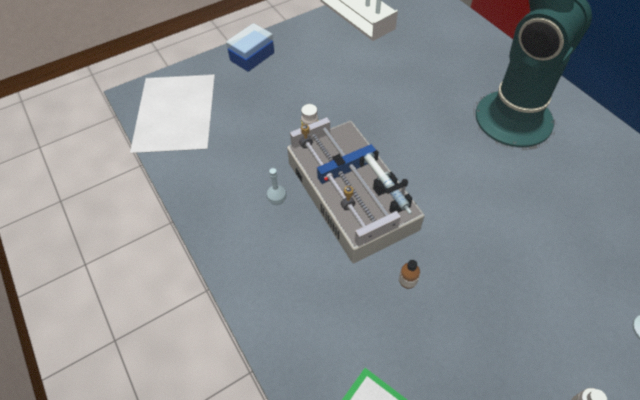

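View pics/top0.png

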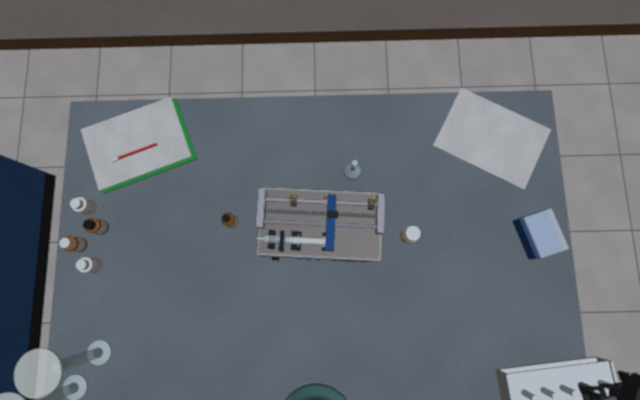

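The scene view shows the pump at about (355,190), with the flask at (276,190), the amber bottle at (410,273) and the white jar at (309,115). In the top view the brass screws are near (293,200) and (372,203), and the blue pusher is near (331,222). I'll zoom in on both.

```bash
python3 - <<'E'
import cv2,numpy as np
a=cv2.imread("pics/scene0.png")[110:260,260:440]; b=cv2.imread("pics/top0.png")[150:275,210:430]
a=cv2.resize(a,None,fx=2.2,fy=2.2,interpolation=cv2.INTER_CUBIC)
b=cv2.resize(b,(398,226),interpolation=cv2.INTER_CUBIC)
b2=cv2.resize(cv2.imread("pics/top0.png")[185:215,250:390],None,fx=5.6,fy=5.6,interpolation=cv2.INTER_CUBIC)
o=np.zeros((510,800,3),np.uint8); o[:330,:396]=a; o[:226,400:798]=b; o[335:335+168,:784]=b2
cv2.imwrite("pics/z.png",o)
for n in("scene0","top0"):
    im=cv2.imread(f"pics/{n}.png"); h=cv2.cvtColor(im,cv2.COLOR_BGR2HSV)
    for nm,lo,hi in(("brass",(10,90,60),(28,255,255)),("blue",(105,140,60),(125,255,255)),("red",(0,150,80),(6,255,255))):
        m=cv2.inRange(h,lo,hi); k,l,s,c=cv2.connectedComponentsWithStats(m)
        print(n,nm,[(s[i].tolist(),np.round(c[i],1).tolist()) for i in range(1,k) if s[i,4]>3 and 200<c[i][0]<440 and 90<c[i][1]<300])
E
```

```text
scene0 brass [([301, 127, 8, 11, 50], [305.0, 131.3]), ([344, 187, 9, 13, 59], [348.2, 193.1]), ([402, 264, 17, 17, 188], [409.5, 272.9])]
scene0 blue [([343, 145, 32, 19, 229], [357.7, 153.9]), ([318, 161, 20, 13, 152], [327.4, 167.2])]
scene0 red [([325, 178, 3, 2, 5], [326.2, 178.4])]
top0 brass [([290, 196, 7, 6, 19], [293.2, 199.1]), ([369, 198, 8, 8, 24], [371.8, 202.1]), ([222, 213, 13, 13, 95], [229.3, 219.8]), ([401, 231, 6, 12, 18], [402.6, 237.4])]
top0 blue [([328, 195, 7, 16, 110], [331.1, 202.5]), ([325, 218, 10, 32, 234], [329.7, 233.6]), ([307, 258, 2, 2, 4], [307.5, 258.5])]
top0 red []
```

View pics/z.png

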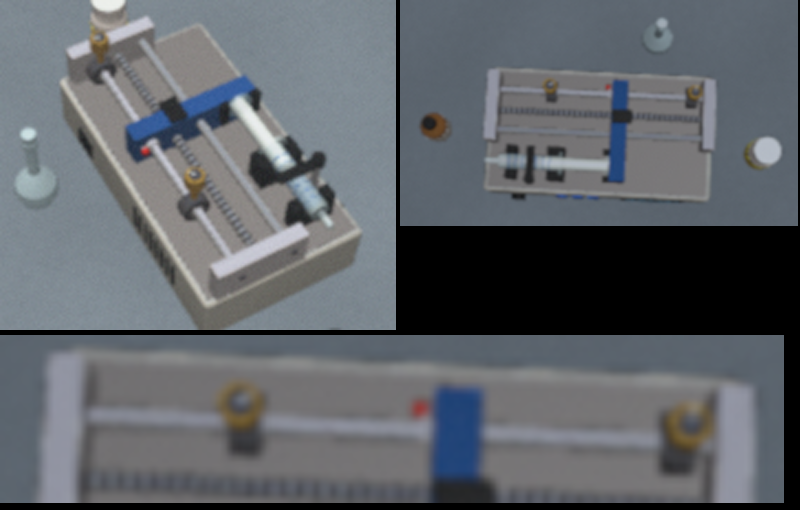

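The zoomed views show the delivery screw head at about top px (292.9,197.5) and scene px (348.2,192). The refill head is at top px (373,201), scene px (305,130.5). The red tip is at top px (325,198), and the pusher's face edge is at top px of about 327.5.

```bash
cat > h.py <<'E'
import numpy as np
from station import eyes
def ray(n,p):
    c=eyes.calibration(n);K=np.array(c["camera_matrix"]);T=np.array(c["pose"])
    d=T[:3,:3]@np.linalg.solve(K,[p[0],p[1],1]);return T[:3,3],d/np.linalg.norm(d)
def onz(n,p,z):
    o,d=ray(n,p);return np.round(o+d*(z-o[2])/d[2],1)
def tri(p,q):
    o1,d1=ray("top",p);o2,d2=ray("scene",q)
    s=np.linalg.lstsq(np.c_[d1,-d2],o2-o1,rcond=None)[0];a=o1+s[0]*d1;b=o2+s[1]*d2
    return np.round((a+b)/2,1),np.round(np.linalg.norm(a-b),1)
E
python3 - <<'E'
from h import *
print("A tri",tri((292.9,198),(348.2,192.5)),"B tri",tri((373,201.6),(305,130.8)))
for n,a,b in(("top",(292.9,197.5),(373,201.1)),("scene",(348.2,192.5),(305,130.8))):print(n,onz(n,a,156),onz(n,b,156))
print("face",onz("top",(327.5,193),126),onz("top",(327.3,213),126))
print("red",onz("top",(325,198),108))
print("flask",onz("top",(353,165),100), "amber",onz("top",(229,219),80),"white",onz("top",(412,233),80))
E
```

```text
A tri (array([597.8,  45.8, 148.4]), np.float64(2.4)) B tri (array([ 583.7, -162.8,  146.4]), np.float64(3.2))
top [598.6  44.5 156. ] [ 584.5 -162.7  156. ]
scene [600.2  51.  156. ] [ 586.8 -153.8  156. ]
face [614.4 -46.2 126. ] [560.5 -44.3 126. ]
red [604.3 -39.5 108. ]
flask [ 696.8 -119.3  100. ] amber [556.5 226.   80. ] white [ 507.1 -274.7   80. ]
```

step_arm --motion '[[0.6,[441,675,-1],[0,0,0.56]],[0.6,[441,675,-1],[0,0,0.56]],[0.6,[441,675,-1],[0,0,0.56]],[0.6,[441,675,-1],[0,0,0.56]],[0.6,[441,675,-1],[0,0,0.56]],[0.6,[441,675,-1],[0,0,0.56]],[0.6,[441,675,-1],[0,0,0.56]],[0.6,[441,675,-1],[0,0,0.56]],[0.6,[441,675,-1],[0,0,0.56]],[0.6,[441,675,-1],[0,0,0.56]]]' --newtons 20

```text
time_s: 1.1
tcp_pos: [431.5, -210.3, 230.7]
eef_rot: [180.0, 0.0, 46.1]
ft_force: [1.2, -0.7, -0.2]
opening: 50.9
```

step_arm --motion '[[0.6,[167,256,-20],[0,0,0]],[0.6,[167,256,-20],[0,0,0]],[0.6,[167,256,-20],[0,0,0]],[0.6,[167,256,-20],[0,0,0]],[0.6,[167,256,-20],[0,0,0]],[0.6,[167,256,-20],[0,0,0]],[0.6,[167,256,-20],[0,0,0]],[0.6,[167,256,-20],[0,0,0]]]'

```text
time_s: 1.9
tcp_pos: [597.8, 46.0, 209.7]
eef_rot: [-179.9, 0.0, 46.3]
ft_force: [-1.9, -0.7, -0.4]
opening: 51.0
```

```bash
python3 - <<'E'
from station import get_state, eyes
import cv2,numpy as np
s=get_state();print(s["tcp_pos"],s["qpos"],s["ft_force"])
a=cv2.resize(eyes.capture("scene")[110:240,270:430,::-1],None,fx=2.5,fy=2.5,interpolation=cv2.INTER_CUBIC)
b=cv2.resize(eyes.capture("top")[140:270,240:400,::-1],None,fx=2.5,fy=2.5,interpolation=cv2.INTER_CUBIC)
cv2.imwrite("pics/above.png",np.hstack([a,b]))
E
```

```text
[597.76903563  45.96023542 209.74746276] [ 13.42695976  26.33493416 -27.60675521  98.86756053  13.91041575
  58.30130769 -62.79992764] [-1.89902971 -0.71253656 -0.39848499]
```

View pics/above.png

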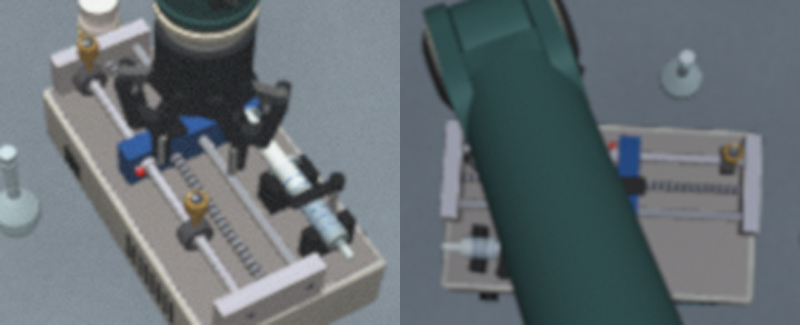

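The scene crop shows the finger tips at crop (163,150) and (232,170), i.e. px (335,170) and (363,178). The delivery screw head is at crop (197,207), px (348.8,192.8). I'll check that the finger midpoint agrees with the TCP.

```bash
python3 - <<'E'
from h import *
for z in(209.7,215,220):print(z,onz("scene",(349,174.5),z))
print(onz("scene",(348.8,192.8),153), onz("top",(292.9,197.9),153))
# rod direction from top zoom
print(onz("top",(250+88/5.6,185+78/5.6),113),onz("top",(250+735/5.6,185+106/5.6),113))
print(onz("top",(250+434/5.6,185+65/5.6),126))
E
```

```text
209.7 [595.5  44.2 209.7]
215 [597.9  47.5 215. ]
220 [600.2  50.6 220. ]
[598.3  50.7 153. ] [598.1  44.7 153. ]
[604.4 120.6 113. ] [ 583.8 -190.   113. ]
[604.6 -46.  126. ]
```

step_arm --motion '[[0.6,[0.5,1,0],[0,0,-0.87]],[0.6,[0.5,1,0],[0,0,-0.87]],[0.6,[0.5,1,-20],[0,0,-0.87]],[0.6,[0.5,1,-40],[0,0,-0.87]],[0.6,[0.5,1,-55],[0,0,-0.87]],[0.6,[0.5,1,-71],[0,0,-0.87]],[0.6,[0.5,1,-71],[0,0,-0.87]],[0.6,[0.5,1,-71],[0,0,-0.87]]]'

```text
time_s: 2.8
tcp_pos: [598.3, 43.3, 140.2]
eef_rot: [180.0, 0.0, -3.7]
ft_force: [0.2, 0.1, 0.4]
opening: 50.8
```

step_arm --motion '[[0.6,[0,0,0],[0,0,0]],[0.6,[0,0,0],[0,0,0]]]'

```text
time_s: 3.0
tcp_pos: [599.0, 44.5, 140.8]
eef_rot: [-180.0, -0.1, -3.7]
ft_force: [-0.3, -0.2, -0.1]
opening: 51.1
```

```bash
python3 - <<'E'
from station import get_state, eyes
import cv2,numpy as np
s=get_state();print(s["tcp_pos"],s["qvel"].round(2),s["qpos"])
a=cv2.resize(eyes.capture("scene")[140:230,290:410,::-1],None,fx=5,fy=5,interpolation=cv2.INTER_CUBIC)
cv2.imwrite("pics/down.png",a);print(get_state()["tcp_pos"],get_state()["ft_force"])
E
```

```text
[599.02156411  44.49932268 140.76233777] [-0.38  0.29  0.01  0.17  0.02 -0.09 -0.41] [   4.49963536   29.22312375  -15.66352317  102.46322589    9.98471651
   49.56321127 -109.46814607]
[598.91972781  44.64880956 140.58088608] [-0.27568689  1.04123213 -0.24596103]
```

View pics/down.png

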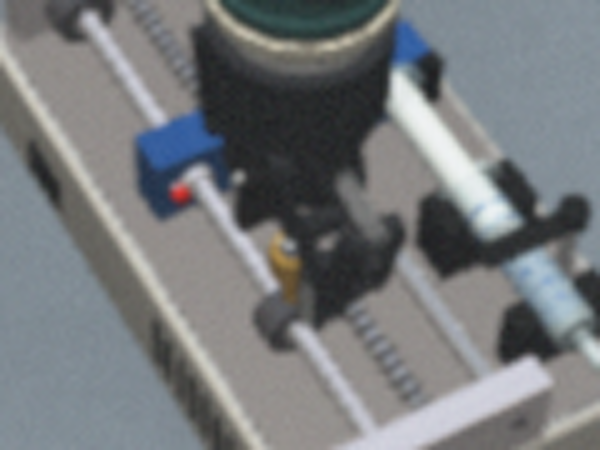

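The crop shows the head at (285,260), partly hidden by the +y finger at (310,290). It lies between the fingers, nearer the +y one, so I'll close lightly to feel the centring.

step_arm --motion '[[0.45,[0,2,0],[0,0,0]],[0.35,[0,2,0],[0,0,0]],[0.3,[0,2,0],[0,0,0]],[0.27,[0,2,0],[0,0,0]],[0.27,[0,2,0],[0,0,0]]]' --newtons 20

```text
time_s: 3.55
tcp_pos: [598.4, 47.0, 139.6]
eef_rot: [180.0, 0.0, -3.7]
ft_force: [0.8, -0.5, -0.9]
opening: 22.9
```

step_arm --motion '[[0.25,[0,0,0],[0,0,0]],[0.24,[0,0,0],[0,0,0]],[0.23,[0,0,0],[0,0,0]],[0.22,[0,0,0],[0,0,0]],[0.2,[0,0,0],[0,0,0]],[0.2,[0,0,0],[0,0,0]]]'

```text
time_s: 4.15
tcp_pos: [598.5, 47.0, 139.7]
eef_rot: [-180.0, -0.0, -3.7]
ft_force: [-1.2, 0.2, 0.1]
opening: 18.9
```

step_arm --motion '[[0.1,[0,0,0],[0,0,0]],[0.1,[0,0,0],[0,0,0]],[0.1,[0,0,0],[0,0,0]]]'

```text
time_s: 4.45
tcp_pos: [598.5, 47.0, 139.7]
eef_rot: [-180.0, 0.0, -3.7]
ft_force: [1.2, 0.4, 0.9]
opening: 19.4
```

step_arm --motion '[[0.4,[0,0,0],[0,0,0]],[0.4,[0,0,0],[0,0,0]],[0.4,[0,0,0],[0,0,0.87]],[0.4,[0,0,0],[0,0,0.87]],[0.4,[0,0,0],[0,0,0.87]],[0.4,[0,0,0],[0,0,0.87]],[0.4,[0,0,0],[0,0,0.87]],[0.4,[0,0,0],[0,0,0.87]],[0.4,[0,0,0],[0,0,0.87]],[0.4,[0,0,0],[0,0,0.87]]]'

```text
time_s: 5.45
tcp_pos: [598.4, 46.7, 139.5]
eef_rot: [-180.0, 0.0, 45.9]
ft_force: [-0.7, -0.4, -0.4]
opening: 33.8
```

step_arm --motion '[[0.25,[0,0,0],[0,0,0]],[0.24,[0,0,0],[0,0,0]],[0.23,[0,0,0],[0,0,0]],[0.22,[0,0,0],[0,0,0]],[0.1,[0,0,0],[0,0,0]],[0.1,[0,0,0],[0,0,0]]]'

```text
time_s: 6.05
tcp_pos: [598.5, 47.0, 139.8]
eef_rot: [180.0, -0.0, 46.1]
ft_force: [0.4, 0.4, 0.5]
opening: 19.1
```

step_arm --motion '[[0,[0,0,0],[0,0,0]],[0,[0,0,0],[0,0,0]],[0,[0,0,0],[0,0,0.14]],[0,[0,0,0],[0,0,0.28]],[0,[0,0,0],[0,0,0.42]],[0,[0,0,0],[0,0,0.56]],[0,[0,0,0],[0,0,0.7]]]' --newtons 60

```text
time_s: 6.75
tcp_pos: [598.6, 47.0, 139.7]
eef_rot: [180.0, -0.0, 86.5]
ft_force: [-0.2, -0.2, 0.8]
opening: 18.0
```

```bash
python3 -c "
from station import get_state
s=get_state();print(s['ft_force'],s['ft_torque'],s['eef_rot'],s['tcp_pos'])"
```

```text
[-0.18723212 -0.23560613  0.81785596] [ 0.00312541  0.03413374 -0.07502566] [ 1.79979566e+02 -9.73967710e-03  8.65262373e+01] [598.60175056  46.96866891 139.73196777]
```

step_arm --motion '[[0,[0,0,0],[0,0,0.14]],[0,[0,0,0],[0,0,0.28]],[0,[0,0,0],[0,0,0.42]],[0,[0,0,0],[0,0,0.56]],[0,[0,0,0],[0,0,0.7]],[0,[0,0,0],[0,0,0.7]],[0,[0,0,0],[0,0,0.7]],[0,[0,0,0],[0,0,0.7]],[0,[0,0,0],[0,0,0.7]]]'

```text
time_s: 7.65
tcp_pos: [598.6, 46.9, 139.7]
eef_rot: [180.0, 0.0, 126.2]
ft_force: [0.8, -0.3, 1.8]
opening: 18.0
```

step_arm --motion '[[0,[-0.15,-2,0],[0,0,0]],[0,[-0.3,-4,0],[0,0,0]],[0,[-0.4,-6,0],[0,0,0]]]'

```text
time_s: 7.95
tcp_pos: [598.2, 40.9, 139.7]
eef_rot: [180.0, 0.0, 126.3]
ft_force: [1.6, -0.6, 0.9]
opening: 17.7
```

```bash
python3 -c "
from station import get_state
s=get_state();print(s['ft_force'],s['ft_torque'],s['eef_rot'],s['tcp_pos'],s['qpos'])"
```

```text
[ 1.60880696 -0.56249562  0.88637189] [ 0.14238556 -0.31740353 -0.07525506] [1.79975978e+02 7.70879905e-03 1.26304392e+02] [598.23209976  40.87030842 139.71065103] [ 25.9923096   36.84118502 -45.54478261 101.18019377  31.31572819
  55.42479301   4.05834483]
```

step_arm --motion '[[0,[-0.6,-8,0],[0,0,0]],[0,[-1.1,-16,0],[0,0,0]],[0,[-1.6,-24,0],[0,0,0]],[0,[-2.1,-31,0],[0,0,0]],[0,[-2.5,-37,0],[0,0,0]],[0,[-2.9,-43,0],[0,0,0]],[0,[-3.2,-47,0],[0,0,0]],[0,[-3.3,-49,0],[0,0,0]],[0,[-3.3,-49,0],[0,0,0]]]'

```text
time_s: 8.85
tcp_pos: [594.8, -8.6, 139.7]
eef_rot: [-180.0, 0.0, 126.3]
ft_force: [1.4, -2.0, 1.7]
opening: 17.5
```

step_arm --motion '[[0,[-0.03,-0.5,0],[0,0,0]],[0,[-0.06,-1,0],[0,0,0]],[0,[-0.1,-1.5,0],[0,0,0]],[0,[-0.13,-2,0],[0,0,0]]]'

```text
time_s: 9.25
tcp_pos: [594.7, -9.7, 139.7]
eef_rot: [180.0, -0.0, 126.3]
ft_force: [1.2, 0.2, 0.9]
opening: 17.9
```

```bash
python3 - <<'E'
from station import eyes
import cv2
cv2.imwrite("pics/gap.png",cv2.resize(eyes.capture("scene")[140:230,280:400,::-1],None,fx=6,fy=6,interpolation=cv2.INTER_CUBIC))
E
```

```text
(no output)
```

View pics/gap.png

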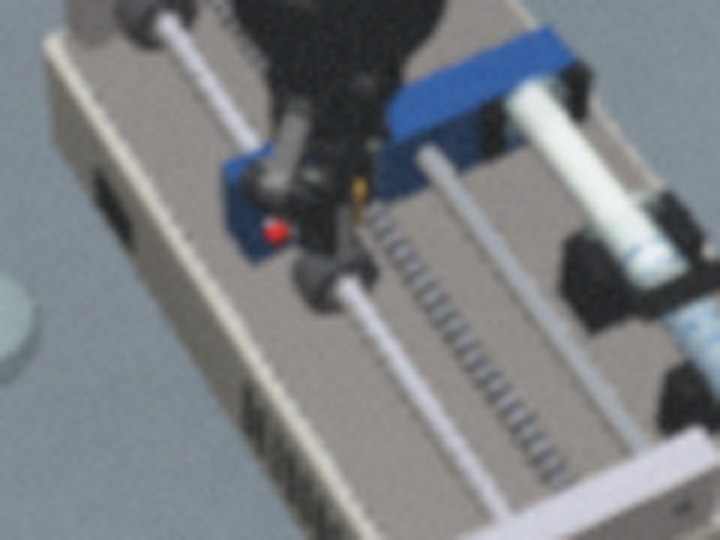

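The collar, at crop (335,280), has followed the gripper. The red tip at (277,230) is still clear of it by more than 10 mm. I'll advance slowly.

step_arm --motion '[[0,[-0.1,-1,0],[0,0,0]],[0,[-0.15,-2,0],[0,0,0]],[0,[-0.2,-3,0],[0,0,0]],[0,[-0.3,-4,0],[0,0,0]],[0,[-0.35,-5,0],[0,0,0]],[0,[-0.4,-5.5,0],[0,0,0]],[0,[-0.4,-6,0],[0,0,0]]]'

```text
time_s: 10.0
tcp_pos: [594.2, -16.1, 139.7]
eef_rot: [180.0, 0.0, 126.3]
ft_force: [1.7, 1.2, 1.9]
opening: 17.8
```

step_arm --motion '[[0,[0,-0.4,0],[0,0,0]],[0,[-0.05,-0.8,0],[0,0,0]],[0,[-0.1,-1.2,0],[0,0,0]],[0,[-0.1,-1.6,0],[0,0,0]],[0,[-0.1,-2,0],[0,0,0]]]'

```text
time_s: 10.5
tcp_pos: [594.1, -18.0, 139.7]
eef_rot: [180.0, 0.0, 126.3]
ft_force: [1.0, 0.6, 2.4]
opening: 17.8
```

```bash
python3 - <<'E'
from h import *
import cv2
im=cv2.imread("pics/scene0.png");h=cv2.cvtColor(im,cv2.COLOR_BGR2HSV)
a=onz("scene",(280+345/6,140+285/6),108)
for q in((280,232),(286,236),(277,230)):print(a,onz("scene",(280+q[0]/6,140+q[1]/6),108))
E
```

```text
[593.1  -1.4 108. ] [600.5 -36.3 108. ]
[593.1  -1.4 108. ] [599.6 -33.4 108. ]
[593.1  -1.4 108. ] [601.  -37.7 108. ]
```

step_arm --motion '[[0,[0,-0.5,0],[0,0,0]],[0,[-0.1,-1,0],[0,0,0]],[0,[-0.1,-1.5,0],[0,0,0]],[0,[-0.15,-2,0],[0,0,0]]]'

```text
time_s: 10.9
tcp_pos: [594.0, -20.1, 139.7]
eef_rot: [180.0, 0.0, 126.3]
ft_force: [1.0, 0.8, 2.5]
opening: 17.7
```

step_arm --motion '[[0,[0,-0.4,0],[0,0,0]],[0,[0,-0.8,0],[0,0,0]],[0,[-0.1,-1.2,0],[0,0,0]]]'

```text
time_s: 11.2
tcp_pos: [593.9, -21.2, 139.7]
eef_rot: [180.0, 0.0, 126.3]
ft_force: [0.7, 1.0, 2.6]
opening: 17.6
```

step_arm --motion '[[0,[0,-0.3,0],[0,0,0]],[0,[0,-0.6,0],[0,0,0]],[0,[-0.05,-0.9,0],[0,0,0]]]'

```text
time_s: 11.5
tcp_pos: [593.8, -22.2, 139.7]
eef_rot: [180.0, 0.0, 126.3]
ft_force: [1.1, 0.8, 2.8]
opening: 17.9
```

step_arm --motion '[[0,[0,-0.3,0],[0,0,0]],[0,[0,-0.6,0],[0,0,0]],[0,[-0.05,-0.8,0],[0,0,0]]]'

```text
time_s: 11.8
tcp_pos: [593.8, -23.0, 139.7]
eef_rot: [180.0, 0.0, 126.3]
ft_force: [0.8, 0.5, 2.8]
opening: 17.7
```

step_arm --motion '[[0,[0,-0.2,0],[0,0,0]],[0,[0,-0.4,0],[0,0,0]],[0,[0,-0.6,0],[0,0,0]]]'

```text
time_s: 12.1
tcp_pos: [593.8, -23.5, 139.7]
eef_rot: [180.0, -0.0, 126.3]
ft_force: [0.8, 0.8, 3.4]
opening: 17.6
```

step_arm --motion '[[0,[0,-0.2,0],[0,0,0]],[0,[0,-0.4,0],[0,0,0]],[0,[-0.05,-0.6,0],[0,0,0]]]'

```text
time_s: 12.4
tcp_pos: [593.7, -24.2, 139.7]
eef_rot: [180.0, 0.0, 126.3]
ft_force: [1.7, -1.2, 4.0]
opening: 18.0
```

step_arm --motion '[[0,[0,-0.2,0],[0,0,0]],[0,[0,-0.4,0],[0,0,0]],[0,[-0.05,-0.6,0],[0,0,0]]]'

```text
time_s: 12.7
tcp_pos: [593.7, -24.8, 139.7]
eef_rot: [180.0, 0.0, 126.3]
ft_force: [1.2, -0.1, 2.8]
opening: 17.4
```

step_arm --motion '[[0,[0,-0.2,0],[0,0,0]],[0,[0,-0.4,0],[0,0,0]],[0,[-0.05,-0.6,0],[0,0,0]]]'

```text
time_s: 13.0
tcp_pos: [593.6, -25.4, 139.7]
eef_rot: [180.0, 0.0, 126.3]
ft_force: [2.0, 1.0, 4.0]
opening: 17.7
```

step_arm --motion '[[0,[0,-0.2,0],[0,0,0]],[0,[0,-0.4,0],[0,0,0]],[0,[-0.05,-0.6,0],[0,0,0]]]'

```text
time_s: 13.3
tcp_pos: [593.6, -25.5, 139.7]
eef_rot: [180.0, -0.0, 126.3]
ft_force: [0.1, 2.5, 3.3]
opening: 17.9
```

step_arm --motion '[[0,[0,0,0],[0,0,0]],[0,[0,0,0],[0,0,0]]]'

```text
time_s: 13.5
tcp_pos: [593.6, -25.4, 139.7]
eef_rot: [180.0, -0.0, 126.3]
ft_force: [1.1, 1.9, 3.1]
opening: 18.0
```

```bash
cat > r.py <<'E'
from station import get_state,eyes
import numpy as np
L=[]
for i in range(4):
    eyes.calibration("top"); eyes.capture("top"); s=get_state(); L.append(np.r_[s["ft_force"],s["ft_torque"],s["tcp_pos"]])
print(np.mean(L,0).round(3),np.std(L,0).round(2)[:3],s["eef_rot"].round(1),s["time_s"])
E
python3 r.py
```

```text
[ 7.37000e-01  3.46300e+00  2.29900e+00  7.24000e-01 -2.84000e-01
 -3.60000e-02  5.93627e+02 -2.54740e+01  1.39688e+02] [0.33 0.53 0.35] [180.   -0.  126.3] 13.7
```

step_arm --motion '[[0,[0,-0.2,0],[0,0,0]],[0,[0,-0.4,0],[0,0,0]],[0,[0,-0.4,0],[0,0,0]]]'

```text
time_s: 14.0
tcp_pos: [593.6, -25.6, 139.7]
eef_rot: [180.0, -0.0, 126.4]
ft_force: [1.1, 5.0, 1.7]
opening: 18.0
```

```bash
python3 r.py
```

```text
[ 1.61400e+00  5.06800e+00  1.61600e+00  1.09100e+00 -3.18000e-01
  3.40000e-02  5.93626e+02 -2.55580e+01  1.39691e+02] [0.67 0.4  0.23] [180.   -0.  126.4] 14.2
```

step_arm --motion '[[0,[0,0,0],[0,0,-0.07]],[0,[0,0,0],[0,0,-0.14]],[0,[0,0,0],[0,0,-0.2]],[0,[0,0,0],[0,0,-0.2]]]'

```text
time_s: 14.6
tcp_pos: [593.6, -25.6, 139.7]
eef_rot: [180.0, -0.0, 114.8]
ft_force: [1.3, 4.4, 1.7]
opening: 17.6
```

```bash
python3 r.py
```

```text
[ 1.41000e+00  4.74700e+00  2.34500e+00  1.07500e+00 -3.25000e-01
 -8.40000e-02  5.93592e+02 -2.56050e+01  1.39703e+02] [0.55 0.38 0.32] [180.   -0.  114.9] 14.8
```

step_arm --motion '[[0,[0,0,0],[0,0,-0.1]],[0,[0,0,0],[0,0,-0.2]],[0,[0,0,0],[0,0,-0.3]],[0,[0,0,0],[0,0,-0.3]]]'

```text
time_s: 15.2
tcp_pos: [593.5, -25.6, 139.7]
eef_rot: [180.0, -0.0, 97.7]
ft_force: [2.1, 5.6, 1.9]
opening: 17.7
```

```bash
python3 r.py
```

```text
[ 1.05000e+00  5.10700e+00  2.10100e+00  1.07900e+00 -2.82000e-01
 -8.30000e-02  5.93558e+02 -2.56410e+01  1.39697e+02] [0.3  0.09 0.35] [180.   -0.   97.8] 15.4
```

step_arm --motion '[[0,[0,0,0],[0,0,-0.1]],[0,[0,0,0],[0,0,-0.2]],[0,[0,0,0],[0,0,-0.3]],[0,[0,0,0],[0,0,-0.3]]]'

```text
time_s: 15.8
tcp_pos: [593.5, -25.6, 139.8]
eef_rot: [-180.0, -0.0, 80.5]
ft_force: [1.3, 4.6, 1.5]
opening: 17.7
```

```bash
python3 r.py
```

```text
[ 9.61000e-01  4.87700e+00  1.75200e+00  1.07000e+00 -2.46000e-01
 -1.01000e-01  5.93524e+02 -2.56340e+01  1.39732e+02] [0.31 0.55 0.62] [-180.    -0.    80.6] 16.0
```

step_arm --motion '[[0,[0,0,0],[0,0,-0.1]],[0,[0,0,0],[0,0,-0.2]],[0,[0,0,0],[0,0,-0.3]],[0,[0,0,0],[0,0,-0.3]]]'

```text
time_s: 16.4
tcp_pos: [593.5, -25.7, 139.8]
eef_rot: [-180.0, -0.0, 63.4]
ft_force: [0.4, 4.4, 2.2]
opening: 18.0
```

```bash
python3 r.py
```

```text
[ 4.45000e-01  5.21100e+00  2.84500e+00  1.08800e+00 -1.56000e-01
 -3.70000e-02  5.93509e+02 -2.56500e+01  1.39806e+02] [0.63 0.52 0.48] [-180.    -0.    63.5] 16.6
```

step_arm --motion '[[0,[0,0,0],[0,0,-0.1]],[0,[0,0,0],[0,0,-0.2]],[0,[0,0,0],[0,0,-0.3]]]'

```text
time_s: 16.9
tcp_pos: [593.5, -25.6, 139.9]
eef_rot: [-180.0, -0.0, 46.1]
ft_force: [0.9, 4.0, 3.3]
opening: 17.7
```

```bash
python3 r.py
```

```text
[ 6.21000e-01  5.19200e+00  3.57300e+00  1.15000e+00 -1.18000e-01
 -4.10000e-02  5.93487e+02 -2.56140e+01  1.39903e+02] [0.55 0.27 0.73] [-180.    -0.    46.3] 17.1
```

step_arm --motion '[[0,[0,0,0],[0,0,-0.05]],[0,[0,0,0],[0,0,-0.1]]]'

```text
time_s: 17.3
tcp_pos: [593.5, -25.6, 139.9]
eef_rot: [-180.0, -0.0, 40.5]
ft_force: [1.0, 6.0, 3.9]
opening: 17.8
```

```bash
python3 -c "
from station import get_state
s=get_state();print(s['ft_force'],s['ft_torque'],s['tau'])"; python3 r.py
```

```text
[0.9670991  6.02258608 3.91702411] [ 1.14936146 -0.06880678  0.17407147] [  3.79601642 -47.99942136  -2.64823101 -19.83441532   1.16939362
   0.52818596   0.28941337]
[ 3.89000e-01  5.58500e+00  3.62800e+00  1.15000e+00 -6.90000e-02
  7.10000e-02  5.93495e+02 -2.55920e+01  1.39930e+02] [0.52 0.3  0.46] [-180.    -0.    40.6] 17.5
```

step_arm --motion '[[0,[0,0.3,0],[0,0,0]],[0,[0,0.6,0],[0,0,0]],[0,[0,0.8,0],[0,0,0]],[0,[0,0.8,0],[0,0,0]]]'

```text
time_s: 17.9
tcp_pos: [593.5, -25.5, 139.9]
eef_rot: [180.0, 0.0, 40.5]
ft_force: [-1.0, 4.6, 5.5]
opening: 17.9
```

```bash
python3 r.py
```

```text
[-2.07000e-01  4.67300e+00  5.75800e+00  9.69000e-01  4.70000e-02
  1.48000e-01  5.93510e+02 -2.55520e+01  1.39884e+02] [0.49 0.14 0.63] [-180.     0.    40.5] 18.1
```

step_arm --motion '[[0,[0,0.3,0],[0,0,0]],[0,[0,0.6,0],[0,0,0]],[0,[0,0.6,0],[0,0,0]]]'

```text
time_s: 18.4
tcp_pos: [593.5, -25.5, 139.9]
eef_rot: [180.0, 0.0, 40.5]
ft_force: [-0.3, 3.7, 5.4]
opening: 17.8
```

```bash
python3 r.py
```

```text
[-1.10000e-02  3.38700e+00  5.56800e+00  7.69000e-01  2.60000e-02
  1.36000e-01  5.93525e+02 -2.55000e+01  1.39896e+02] [0.39 0.47 0.2 ] [180.    0.   40.5] 18.6
```

step_arm --motion '[[0,[0,0.3,0],[0,0,0]],[0,[0,0.6,0],[0,0,0]],[0,[0,0.9,0],[0,0,0]],[0,[0,1.2,0],[0,0,0]],[0,[0,1.2,0],[0,0,0]]]'

```text
time_s: 19.1
tcp_pos: [593.5, -25.4, 139.9]
eef_rot: [179.9, 0.1, 40.4]
ft_force: [-0.5, 0.4, 5.8]
opening: 18.1
```

```bash
python3 r.py
```

```text
[-1.60000e-02  1.13000e+00  5.51200e+00  3.10000e-01  8.50000e-02
  1.20000e-01  5.93523e+02 -2.54150e+01  1.39899e+02] [0.31 0.4  0.36] [1.799e+02 1.000e-01 4.040e+01] 19.3
```

step_arm --motion '[[0,[0,0.3,0],[0,0,0]],[0,[0,0.6,0],[0,0,0]],[0,[0,0.9,0],[0,0,0]],[0,[0,0.9,0],[0,0,0]]]'

```text
time_s: 19.7
tcp_pos: [593.5, -25.3, 139.9]
eef_rot: [179.9, 0.1, 40.4]
ft_force: [-0.1, -0.5, 5.5]
opening: 17.9
```

```bash
python3 r.py
```

```text
[ 1.14000e-01 -7.30000e-02  5.57100e+00  2.70000e-02  4.60000e-02
  1.56000e-01  5.93523e+02 -2.53270e+01  1.39890e+02] [0.24 0.22 0.3 ] [1.799e+02 1.000e-01 4.040e+01] 19.9
```

step_arm --motion '[[0.22,[0,0,0],[0,0,0]],[0.3,[0,0,0],[0,0,0]],[0.4,[0,0,0],[0,0,0]],[0.5,[0,0,0],[0,0,0]],[0.5,[0,0,0],[0,0,0]]]' --newtons 20

```text
time_s: 20.4
tcp_pos: [593.2, -23.1, 139.2]
eef_rot: [-180.0, 0.1, 40.4]
ft_force: [0.4, 0.1, -0.5]
opening: 42.6
```

```bash
python3 r.py
```

```text
[ 2.11000e-01  1.68000e-01  1.38000e-01 -1.40000e-02  1.50000e-02
 -2.00000e-02  5.93425e+02 -2.28900e+01  1.39467e+02] [0.31 0.33 0.29] [-180.     0.    40.4] 20.6
```

step_arm --motion '[[0.4,[0,-1.5,0],[0,0,0]],[0.3,[0,-2.5,0],[0,0,0]],[0.26,[0,-2.5,0],[0,0,0]],[0.24,[0,-2.5,0],[0,0,0]],[0.22,[0,-2.5,0],[0,0,0]],[0.1,[0,-2.5,0],[0,0,0]],[0.1,[0,-2.5,0],[0,0,0]]]'

```text
time_s: 21.3
tcp_pos: [593.5, -25.3, 139.8]
eef_rot: [180.0, 0.0, 40.4]
ft_force: [-0.2, 0.5, 1.5]
opening: 19.2
```

```bash
python3 r.py
```

```text
[-1.40300e+00 -9.50000e-02  1.66000e+00  2.10000e-02  2.03000e-01
  2.80000e-02  5.93554e+02 -2.53230e+01  1.39759e+02] [0.41 0.55 0.34] [180.    0.   40.4] 21.5
```

step_arm --motion '[[0,[0,0,0],[0,0,0]],[0,[0,0,0],[0,0,0]],[0,[0,0,0],[0,0,0.1]],[0,[0,0,0],[0,0,0.2]],[0,[0,0,0],[0,0,0.3]],[0,[0,0,0],[0,0,0.4]],[0,[0,0,0],[0,0,0.4]]]' --newtons 60

```text
time_s: 22.2
tcp_pos: [593.6, -25.4, 139.8]
eef_rot: [-180.0, -0.0, 63.3]
ft_force: [-1.4, 0.7, 2.7]
opening: 18.4
```

```bash
python3 r.py
```

```text
[-1.26100e+00  7.70000e-02  3.77700e+00  5.40000e-02  3.42000e-01
  1.11000e-01  5.93625e+02 -2.53330e+01  1.39769e+02] [0.16 0.57 0.36] [180.    0.   63.2] 22.4
```

step_arm --motion '[[0,[0,0,0],[0,0,0.1]],[0,[0,0,0],[0,0,0.2]],[0,[0,0,0],[0,0,0.3]],[0,[0,0,0],[0,0,0.4]],[0,[0,0,0],[0,0,0.5]],[0,[0,0,0],[0,0,0.6]],[0,[0,0,0],[0,0,0.6]]]'

```text
time_s: 23.1
tcp_pos: [593.7, -25.4, 139.6]
eef_rot: [180.0, -0.0, 97.6]
ft_force: [-1.1, -0.4, 4.1]
opening: 17.8
```

```bash
python3 r.py
```

```text
[-9.29000e-01  5.80000e-02  2.53600e+00  2.30000e-02  1.87000e-01
  4.40000e-02  5.93675e+02 -2.53500e+01  1.39641e+02] [0.26 0.53 0.19] [180.    0.   97.6] 23.3
```

step_arm --motion '[[0,[0,0,0],[0,0,0.1]],[0,[0,0,0],[0,0,0.2]],[0,[0,0,0],[0,0,0.3]],[0,[0,0,0],[0,0,0.4]],[0,[0,0,0],[0,0,0.5]],[0,[0,0,0],[0,0,0.5]]]'

```text
time_s: 23.9
tcp_pos: [593.7, -25.3, 139.6]
eef_rot: [180.0, -0.0, 126.3]
ft_force: [-0.2, 0.4, 2.6]
opening: 17.7
```

```bash
python3 r.py
```

```text
[ 1.01000e-01  1.92000e-01  1.92300e+00  2.60000e-02  7.80000e-02
  6.60000e-02  5.93702e+02 -2.53240e+01  1.39640e+02] [0.3  0.28 0.58] [180.    0.  126.2] 24.1
```

step_arm --motion '[[0,[0,-0.15,0],[0,0,0]],[0,[0,-0.3,0],[0,0,0]],[0,[0,-0.3,0],[0,0,0]]]'

```text
time_s: 24.4
tcp_pos: [593.7, -25.4, 139.7]
eef_rot: [180.0, -0.0, 126.3]
ft_force: [0.8, 0.4, 0.5]
opening: 17.7
```

```bash
python3 r.py
```

```text
[ 5.00000e-01  1.32700e+00  1.14000e+00  3.03000e-01 -1.40000e-01
 -2.00000e-02  5.93662e+02 -2.53820e+01  1.39669e+02] [0.7  0.76 0.1 ] [180.   -0.  126.3] 24.6
```

step_arm --motion '[[0,[0,-0.15,0],[0,0,0]],[0,[0,-0.3,0],[0,0,0]],[0,[0,-0.3,0],[0,0,0]]]'

```text
time_s: 24.9
tcp_pos: [593.6, -25.5, 139.7]
eef_rot: [180.0, -0.0, 126.3]
ft_force: [0.6, 2.4, 0.0]
opening: 17.9
```

```bash
python3 r.py
```

```text
[ 1.06100e+00  3.46600e+00  1.55000e-01  6.98000e-01 -2.19000e-01
 -4.10000e-02  5.93668e+02 -2.54900e+01  1.39690e+02] [0.33 0.54 0.42] [180.   -0.  126.3] 25.1
```

step_arm --motion '[[0,[0,-0.15,0],[0,0,0]],[0,[0,-0.3,0],[0,0,0]],[0,[0,-0.3,0],[0,0,-0.1]],[0,[0,-0.3,0],[0,0,-0.2]],[0,[0,-0.3,0],[0,0,-0.3]],[0,[0,-0.3,0],[0,0,-0.4]],[0,[0,-0.3,0],[0,0,-0.5]],[0,[0,-0.3,0],[0,0,-0.5]]]'

```text
time_s: 25.9
tcp_pos: [593.5, -25.7, 139.7]
eef_rot: [180.0, -0.0, 97.7]
ft_force: [1.8, 4.6, -1.7]
opening: 17.7
```

```bash
python3 r.py
```

```text
[ 9.67000e-01  4.40800e+00 -4.48000e-01  1.08800e+00 -2.45000e-01
 -6.30000e-02  5.93553e+02 -2.56620e+01  1.39675e+02] [0.23 0.29 0.31] [180.   -0.   97.8] 26.1
```

step_arm --motion '[[0,[0,0,0],[0,0,-0.1]],[0,[0,0,0],[0,0,-0.2]],[0,[0,0,0],[0,0,-0.3]],[0,[0,0,0],[0,0,-0.4]],[0,[0,0,0],[0,0,-0.5]],[0,[0,0,0],[0,0,-0.5]]]'

```text
time_s: 26.7
tcp_pos: [593.5, -25.7, 139.7]
eef_rot: [-180.0, -0.0, 69.1]
ft_force: [1.2, 5.4, 0.2]
opening: 17.6
```

```bash
python3 r.py
```

```text
[ 7.90000e-01  4.85700e+00  3.68000e-01  1.09000e+00 -1.61000e-01
 -5.70000e-02  5.93510e+02 -2.56830e+01  1.39758e+02] [0.34 0.17 0.46] [-180.    -0.    69.3] 26.9
```

step_arm --motion '[[0,[0,0,0],[0,0,-0.1]],[0,[0,0,0],[0,0,-0.2]],[0,[0,0,0],[0,0,-0.3]],[0,[0,0,0],[0,0,-0.4]],[0,[0,0,0],[0,0,-0.5]],[0,[0,0,0],[0,0,-0.5]]]'

```text
time_s: 27.5
tcp_pos: [593.5, -25.6, 139.9]
eef_rot: [-180.0, 0.0, 40.6]
ft_force: [0.2, 4.8, 2.1]
opening: 17.5
```

```bash
python3 r.py
```

```text
[ 1.30000e-01  5.06400e+00  1.97900e+00  1.16100e+00 -4.00000e-02
 -1.90000e-02  5.93486e+02 -2.56160e+01  1.39906e+02] [0.62 0.3  0.36] [-180.    -0.    40.7] 27.7
```

step_arm --motion '[[0,[0,0.6,0],[0,0,0]],[0,[0,1.2,0],[0,0,0]],[0,[0,1.8,0],[0,0,0]],[0,[0,2.4,0],[0,0,0]],[0,[0,3.0,0],[0,0,0]],[0,[0,3.6,0],[0,0,0]],[0,[0,4.2,0],[0,0,0]],[0,[0,4.6,0],[0,0,0]],[0,[0,4.6,0],[0,0,0]]]'

```text
time_s: 28.6
tcp_pos: [593.6, -25.0, 139.9]
eef_rot: [179.8, 0.2, 40.3]
ft_force: [-1.3, -4.0, 5.1]
opening: 17.6
```

```bash
python3 r.py
```

```text
[-1.29600e+00 -4.05000e+00  5.69600e+00 -9.77000e-01  2.22000e-01
  9.90000e-02  5.93592e+02 -2.49710e+01  1.39862e+02] [0.6  0.45 0.59] [179.8   0.2  40.3] 28.8
```

step_arm --motion '[[0,[0,-0.6,0],[0,0,0]],[0,[0,-1.2,0],[0,0,0]],[0,[0,-1.8,0],[0,0,0]],[0,[0,-1.8,0],[0,0,0]]]'

```text
time_s: 29.2
tcp_pos: [593.6, -25.2, 139.9]
eef_rot: [179.9, 0.1, 40.3]
ft_force: [0.1, -0.9, 5.4]
opening: 17.8
```

```bash
python3 r.py
```

```text
[-1.47900e+00 -1.90000e+00  5.11800e+00 -3.57000e-01  2.42000e-01
  8.30000e-02  5.93551e+02 -2.52310e+01  1.39856e+02] [0.39 0.62 0.47] [1.799e+02 1.000e-01 4.030e+01] 29.4
```

step_arm --motion '[[0,[0,-1,0],[0,0,0]],[0,[0,-2,0],[0,0,0.14]],[0,[0,-2,0],[0,0,0.28]],[0,[0,-2,0],[0,0,0.42]],[0,[0,-2,0],[0,0,0.56]],[0,[0,-2,0],[0,0,0.7]],[0,[0,-2,0],[0,0,0.84]],[0,[0,-2,0],[0,0,0.98]],[0,[0,-2,0],[0,0,1.12]],[0,[0,-2,0],[0,0,1.26]]]'

```text
time_s: 30.4
tcp_pos: [593.7, -25.4, 139.6]
eef_rot: [180.0, -0.0, 112.9]
ft_force: [0.1, 2.7, 2.3]
opening: 18.1
```

step_arm --motion '[[0,[0,0,0],[0,0,0.12]],[0,[0,0,0],[0,0,0.24]],[0,[0,0,0],[0,0,0.24]]]'

```text
time_s: 30.7
tcp_pos: [593.7, -25.4, 139.6]
eef_rot: [180.0, -0.0, 126.3]
ft_force: [-0.9, 1.1, 3.2]
opening: 17.7
```

```bash
python3 r.py
```

```text
[-1.27000e-01  1.07200e+00  2.93000e+00  3.57000e-01 -5.90000e-02
  7.70000e-02  5.93695e+02 -2.54060e+01  1.39631e+02] [0.38 0.61 0.62] [180.    0.  126.2] 30.9
```

Loose again and just touching. I'll press to about 6 N.

step_arm --motion '[[0,[0,-0.25,0],[0,0,0]],[0,[0,-0.5,0],[0,0,0]],[0,[0,-0.7,0],[0,0,0]],[0,[0,-0.7,0],[0,0,0]]]'

```text
time_s: 31.3
tcp_pos: [593.7, -25.5, 139.6]
eef_rot: [180.0, -0.0, 126.3]
ft_force: [1.8, 3.6, 2.3]
opening: 17.7
```

```bash
python3 r.py
```

```text
[ 7.82000e-01  4.06300e+00  1.38600e+00  9.45000e-01 -2.66000e-01
 -2.50000e-02  5.93646e+02 -2.55740e+01  1.39652e+02] [0.43 0.34 0.59] [180.   -0.  126.3] 31.5
```

step_arm --motion '[[0,[0,-0.15,0],[0,0,0]],[0,[0,-0.3,0],[0,0,0]],[0,[0,-0.3,0],[0,0,-0.1]],[0,[0,-0.3,0],[0,0,-0.2]],[0,[0,-0.3,0],[0,0,-0.3]],[0,[0,-0.3,0],[0,0,-0.4]],[0,[0,-0.3,0],[0,0,-0.5]],[0,[0,-0.3,0],[0,0,-0.5]]]'

```text
time_s: 32.3
tcp_pos: [593.6, -25.7, 139.7]
eef_rot: [180.0, -0.0, 97.6]
ft_force: [1.6, 5.0, 1.2]
opening: 17.5
```

```bash
python3 r.py
```

```text
[ 1.32900e+00  5.00700e+00  4.43000e-01  1.11600e+00 -2.87000e-01
 -8.10000e-02  5.93556e+02 -2.56820e+01  1.39658e+02] [0.41 0.49 0.62] [180.   -0.   97.7] 32.5
```

step_arm --motion '[[0,[0,0,0],[0,0,-0.1]],[0,[0,0,0],[0,0,-0.2]],[0,[0,0,0],[0,0,-0.3]],[0,[0,0,0],[0,0,-0.4]],[0,[0,0,0],[0,0,-0.5]],[0,[0,0,0],[0,0,-0.6]],[0,[0,0,0],[0,0,-0.7]],[0,[0,0,0],[0,0,-0.8]],[0,[0,0,0],[0,0,-0.9]],[0,[0,0,0],[0,0,-1.0]]]'

```text
time_s: 33.5
tcp_pos: [593.5, -25.6, 139.9]
eef_rot: [-180.0, -0.0, 40.2]
ft_force: [0.4, 5.1, 1.4]
opening: 17.7
```

```bash
python3 r.py
```

```text
[ 1.09000e-01  5.08200e+00  2.17100e+00  1.15600e+00 -8.80000e-02
 -9.00000e-03  5.93473e+02 -2.56160e+01  1.39916e+02] [0.22 0.56 0.62] [-180.    -0.    40.5] 33.7
```

step_arm --motion '[[0,[0,0,0],[0,0,-0.05]],[0,[0,0,0],[0,0,-0.1]]]'

```text
time_s: 33.9
tcp_pos: [593.5, -25.6, 139.9]
eef_rot: [-180.0, -0.0, 34.7]
ft_force: [-0.6, 5.1, 3.2]
opening: 17.7
```

```bash
python3 r.py
```

```text
[ 4.26000e-01  5.85800e+00  2.85500e+00  1.18000e+00 -4.90000e-02
  7.80000e-02  5.93480e+02 -2.56040e+01  1.39935e+02] [0.47 0.12 0.65] [-180.    -0.    34.8] 34.1
```

step_arm --motion '[[0,[0,0.5,0],[0,0,0]],[0,[0,1,0],[0,0,0]],[0,[0,1.5,0],[0,0,0]],[0,[0,1.5,0],[0,0,0]]]'

```text
time_s: 34.5
tcp_pos: [593.5, -25.5, 139.9]
eef_rot: [180.0, 0.0, 34.6]
ft_force: [-0.8, 2.1, 5.6]
opening: 18.0
```

```bash
python3 r.py
```

```text
[-5.41000e-01  2.46700e+00  5.36300e+00  5.87000e-01  1.75000e-01
  1.06000e-01  5.93520e+02 -2.54720e+01  1.39894e+02] [0.47 0.25 0.41] [180.    0.   34.6] 34.7
```

step_arm --motion '[[0.22,[0,0,0],[0,0,0]],[0.3,[0,0,0],[0,0,0]],[0.4,[0,0,0],[0,0,0]],[0.5,[0,0,0],[0,0,0]],[0.6,[0,0,0],[0,0,0]]]' --newtons 20

```text
time_s: 35.2
tcp_pos: [593.3, -25.5, 139.3]
eef_rot: [-180.0, 0.0, 34.6]
ft_force: [0.3, 0.2, -0.2]
opening: 51.1
```

```bash
python3 r.py
```

```text
[ 3.00000e-03 -3.72000e-01 -1.63000e-01 -2.30000e-02  1.30000e-02
 -2.50000e-02  5.93468e+02 -2.51820e+01  1.39495e+02] [0.48 0.45 0.23] [-180.     0.    34.6] 35.4
```

Released cleanly, with no lateral load. I'll raise the tool and take a final look.

step_arm --motion '[[0.6,[0,0,15],[0,0,0]],[0.6,[0,0,40],[0,0,0]],[0.6,[0,0,80],[0,0,0]],[0.6,[0,60,110],[0,0,0]],[0.6,[-40,100,120],[0,0,0]],[0.6,[-80,140,120],[0,0,0]],[0.6,[-80,140,120],[0,0,0]],[0.6,[-80,140,120],[0,0,0]]]'

```text
time_s: 36.2
tcp_pos: [511.3, 119.3, 261.8]
eef_rot: [180.0, -0.1, 35.1]
ft_force: [0.5, 0.3, 0.6]
opening: 51.1
```

```bash
python3 - <<'E'
from station import eyes,get_state
import cv2,numpy as np
im=eyes.capture("scene")[:,:,::-1]; t=eyes.capture("top")[:,:,::-1]
a=cv2.resize(im[100:290,260:440],(396,418),interpolation=cv2.INTER_CUBIC)
b=cv2.resize(im[145:215,290:360],(400,400),interpolation=cv2.INTER_CUBIC)
o=np.zeros((418,800,3),np.uint8);o[:,:396]=a;o[:400,400:]=b
cv2.imwrite("pics/end.png",o);print(get_state()["ft_force"],get_state()["time_s"])
E
```

```text
[ 1.13659548 -0.78057011  0.29264029] 36.3
```

View pics/end.png

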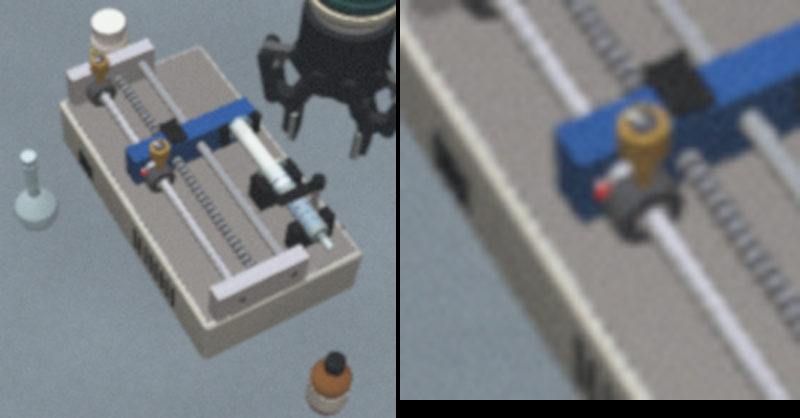

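The collar at zoom (640,205) lies against the red tip at (602,188). The flask and both bottles stand where they were, and the gripper is clear. I'll hand in.

```bash
python3 -c "
from station import arm
print(arm.sign_off())"
```

```text
the job is handed in; nothing more can be done
None
```

I set the delivery stop to the pusher and handed the job in at about 36 s of robot time. I could not measure directly whether the collar still bears on the red tip after letting go.

**Loosening and sliding:** I turned the thumbscrew 1.4 rad anticlockwise and slid the collar about 72 mm, until it felt the red tip.

**Pressing and tightening:** I held the collar against the tip with about 5 N, as read at the wrist, drag included. I then turned the screw back about 1.6 rad, nominally 0.2 rad tighter than it started. The sideways load was partly taken off before I opened the fingers.

**Last checks:**
- **Collar and tip:** the final picture shows the collar against the red tip. It cannot resolve a gap of a few tenths of a millimetre.
- **Surroundings:** the bottles and flask are standing where they were, by eye, and the gripper is clear with a wrist force of about 0 to 1 N.
- **Press force:** the highest reading was about 6 N, so I saw nothing near the 10 N limit.

**What was unclear:**
- **First tightening:** I first tightened and let go, then loosened again to check. The tip showed no stored force on the tool, so I could not tell whether contact had been kept.
- **Second tightening:** the collar held against a 4 N pull, so it locks, but the pull may have shifted it.
- **Third tightening:** this final one was done without any pull, so its lock was not tested. The turning torque I read was small and noisy, so the grip rests on the turn angle and that earlier pull test.

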